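# Tip the power supply onto its back and push it up to the stop bar

## Task

The black power supply stands on end on the green repair mat, its yellow screw cover facing away from the aluminium stop bar. Push it over towards the bar so that it lies on its back with the cover facing up, then, once it lies still, push it along the mat until its leading end (the one that was on top) is flush against the bar, ready to be opened. Only push it, never lift or carry it, and leave the jar, the dish and the meter where they are.

Things in the scene. Friction and masses are not known exactly. Their poses are not given: they have to be found in the camera images.
- psu: Power supply: loose black box 40 x 70 x 110 mm (its x, y, z), about 0.35 kg, standing on end on the mat. Origin: centre of the end face it stands on; z runs along its length (up at the start). x points out of the 70 x 110 mm face with yellow cover and four screws, which at the start looks away from the stop bar within 20 degrees; x points up when it lies as wanted.
- psu_centre (a point): Centre of the box, 55 mm from the origin; 20 mm above the mat when it lies down. Pushed on the yellow cover 80 to 105 mm above the mat, the box tips about its lower far edge; past about 20 degrees of lean (35 mm of push) it falls by itself on its back, clear of the stop bar.
- psu_top (a point): Centre of the box's other end face (110 mm along its z from the origin): on top at the start, this end leads in the fall and must end against the stop bar. A 12 mm yellow strip, the lip of the screw cover, runs along its edge on the cover side.
- fixture: Fixed green mat, 320 x 340 mm (its x, y), 3 mm thick, with an aluminium stop bar across its far part. Origin: centre of the mat's underside, on the bench. x points to the stop bar, z up. The bar is 14 mm thick, 300 mm long along y, and its top is 23 mm above the bench.
- stop_face (a point): Centre of the stop bar's face that looks back at the power supply, 120 mm along x from the mat's origin and 13 mm above the bench; axes as the mat's.
- flux: Bystander: amber jar with red cap, 44 mm wide, 85 mm tall, loose on the bench beside the mat. Origin: centre of its underside.
- dish: Bystander: round blue dish with screws, 80 mm wide, 22 mm tall, loose on the bench beside the mat. Origin: centre of its underside.
- meter: Bystander: orange hand multimeter lying flat, 140 x 72 x 41 mm, loose on the bench beside the mat. Origin: centre of its underside, x along its length.
There are look-alikes about, which are no part of the job. What is shaped like the psu but pink or purple is not meant.

How it is judged (in metres and radians):
On the way, in this order (a step that is already met when the one before it is completed fails the run):
1. the power supply lies still on its back, screw cover up (angle between psu's own x axis and vertical below 0.12 rad and linear speed of psu below 0.01 m/s and angular speed of psu below 0.1 rad/s), for 0.2 s.
2. its leading end is flush against the stop bar (angle between psu's own x axis and vertical below 0.12 rad and x of psu_top in the frame of stop_face above -0.005 m and angle between the z axis of psu and the x axis of fixture, either way round below 0.07 rad and y of psu_top in the frame of stop_face between -0.115 and 0.115 m and z of psu_top in the frame of stop_face below 0.02 m), for 0.2 s.
At the end, for the whole second after the job is handed in: The power supply lies at rest on the mat, screw cover up (within 7 degrees of level), the end that was on top within 5 mm of the stop bar's face at its centre and square to it within 4 degrees, that end wholly within the length of the bar, nothing else moved (all of step 2 and linear speed of psu below 0.01 m/s and angular speed of psu below 0.1 rad/s and height (world z) of psu_centre below 0.03 m); the robot touches nothing.
It fails at once if the power supply is lifted off the mat (height (world z) of psu_centre above 0.075 m or (angle between psu's own x axis and vertical below 0.15 rad and height (world z) of psu_centre above 0.042 m)).
It fails at once if the jar is disturbed (moved more than 15 mm or tipped) (distance of flux from where it was at the start of the episode above 0.015 m or angle between flux's own z axis and vertical above 0.2 rad).
It fails at once if the dish is disturbed (moved more than 15 mm or tipped) (distance of dish from where it was at the start of the episode above 0.015 m or angle between dish's own z axis and vertical above 0.2 rad).
It fails at once if the meter is disturbed (moved more than 15 mm or tipped) (distance of meter from where it was at the start of the episode above 0.015 m or angle between meter's own z axis and vertical above 0.2 rad).
It also fails if it takes over 51 s, if anything falls off the work surface, if the arm or the gripper's body presses on something with over 40 N, if the wrist force passes 120 N, or if a joint passes its speed limit or range.

## Robot

A 6-joint arm with a two-finger parallel gripper is mounted at the origin on the work surface. World frame = base frame: x ahead of the robot, y to its left, z up, the work surface at z = 0. Lengths are in mm, angles in rad, forces in N, time in s.
With the tool pointing down it reaches from about 350 to 875 mm from the base axis. Payload 4.2 kg.
Tool frame: the origin (TCP) lies midway between the tips of the shut fingers; the grasp point (between the pads) lies 19 mm behind it; z points along the fingers, y is the line along which they close (so a half turn about z gives the same grasp; the last joint's range is limited). The gripper opens to 85 mm and grips with 20 to 120 N. Pads are 22 mm wide; open, the fingers measure 114 mm over their backs; the gripper's body (76 mm by 85 mm) begins 54 mm behind the grasp point. The pads swing forward as they close: fully open they stand 13 mm farther back than shut.
Start: joints at [-1.03, 0.385, 0.008, 0, -1.194, -0.259], TCP at [173.819, -600.322, 231.312] pointing down, gripper open.
Joint ranges: [-3.14, 3.14], [-1.21, 2.06], [-1.07, 1.41], [-3.16, 2.05], [-2.99, -0.16], [-3.1, 3.1]. Speed limits (rad/s): [2.79, 2.79, 3.14, 3.14, 3.14, 3.14].

## Interface

Orientations are given as a unit quaternion [w, x, y, z].
In Python, from bench import observe, snapshot, camera_params, finish_job gives the robot as it stands.
- The arm moves only by the shell command python3 -m pendant 'ROWS'. ROWS is JSON, a list of rows, each a list of 7 numbers: the shift along the tool's x, y, z in m, then the turn, a rotation vector about the tool's x, y, z in degrees, then the opening, from -1 (shut) to 1 (fully open). A call has 1 to 12 rows; each row shifts and turns the commanded pose from where the row before left it, along the tool's axes as they then stand; what a row does not reach is not made up. A row lasts 1/10 s, in which the tool goes at most 50 mm and 8.59 degrees, less where a joint would pass 70% of its speed; a pose out of reach is approached as far as the arm can. A call is refused whole if a number of a shift passes 0.05 or a number of a turn 8.59, either way. A call with a gripper value outside its range is refused whole. The fingers move at their own pace and stop on an object; the grip force is fixed at half the most. Time passes only in rows, so rows that do not move let the fingers close. It gives the time, the measured TCP pose, the force, the opening and the grip force at its end, in the units of the state.
- observe(): the state, without advancing time (a new reading comes with each control period).
- snapshot(name): name is "scene" or "top"; returns the picture (480x640x3 uint8, red, green, blue); there is no depth.
- camera_params(name): a dict with "fx", "fy", "cx", "cy" (pixels), "distortion" ([k1, k2, p1, p2, k3] as OpenCV has them; the pictures are not rectified), "extrinsics" (4x4, takes a point from camera to world coordinates). Camera axes: x right, y down, z forward; pixel columns grow to the right and rows downward; lengths in mm; the calibration is good to about 2 mm. A picture is of the moment at which its call begins. camera_params takes no time and is no camera call.
- finish_job(): hands the job in; it is judged then, once.
The state is a dict: "time_s": time; "joint_pos": joint angles; "qd": joint speeds; "effort": joint torques, N m; "ee_pos": TCP position; "ee_rot": TCP orientation; "wrist_force": force on the tool from outside, world axes, zero at the start; "torque": the same for the moment, N m; "width": finger opening in mm; "gripper_force": force on a finger pad.
Only numpy, scipy, OpenCV 4.12 (cv2) and the standard library are available. Lean on these libraries where they do the work, as an engineer would, in place of code of your own. Each camera call takes 0.05 s, during which the arm holds its last target. There are 200 camera calls.

## Working session

There is one attempt and no reset: what is moved stays moved. The work goes in short steps, Python scripts to look and compute and a shell command to move; the robot and the scene stay as the last step left them, time stands still between calls to the robot, and variables do not carry over. Pictures are saved under pics/ and viewed, at most 10 in all, crops included, and the job is handed in when it is done.

```bash
mkdir -p pics
cat > h.py <<'E'
import numpy as np,cv2
from bench import *
def cast(n,px,z):
    c=camera_params(n);K=np.array([[c['fx'],0,c['cx']],[0,c['fy'],c['cy']],[0,0,1.]])
    u=cv2.undistortPoints(np.array(px,float).reshape(-1,1,2),K,np.array(c['distortion'],float)).reshape(-1,2)
    T=np.array(c['extrinsics']);d=np.c_[u,np.ones(len(u))]@T[:3,:3].T;o=T[:3,3]
    return o+d*((z-o[2])/d[:,2])[:,None]
def save(n,f):
    im=snapshot(n);cv2.imwrite('pics/'+f,im[:,:,::-1]);return im
E
python3 - <<'E'
from h import *
for n in('scene','top'):
    save(n,n+'0.png');print(np.round(np.array(camera_params(n)['extrinsics'])[:3,3]))
s=observe();print(s)
E
```

```text
[1437.  180.  778.]
[ 335.   55. 1246.]
{'time_s': 0.1, 'joint_pos': array([-1.03041834e+00,  3.85489052e-01,  6.76221599e-03, -4.55838933e-04,
       -1.19397364e+00, -2.58581369e-01]), 'qd': array([ 0.00086758, -0.00031466,  0.00212604,  0.00258797,  0.00015378,
       -0.00043284]), 'effort': array([-4.01999077e-04, -3.93318808e+01,  1.88930047e+01,  4.19793159e+00,
       -2.56957675e-03,  5.81759750e-06]), 'ee_pos': array([ 173.66999522, -599.84879529,  230.32208823]), 'ee_rot': array([-1.75130827e-04, -1.40349273e-01,  9.90101576e-01,  9.59507646e-04]), 'wrist_force': array([-0.73361   ,  0.19089617,  0.0437878 ]), 'torque': array([ 0.00308293,  0.01207166, -0.03944068]), 'gripper_force': 0.0, 'width': 85.27926448759393}
```

View pics/scene0.png

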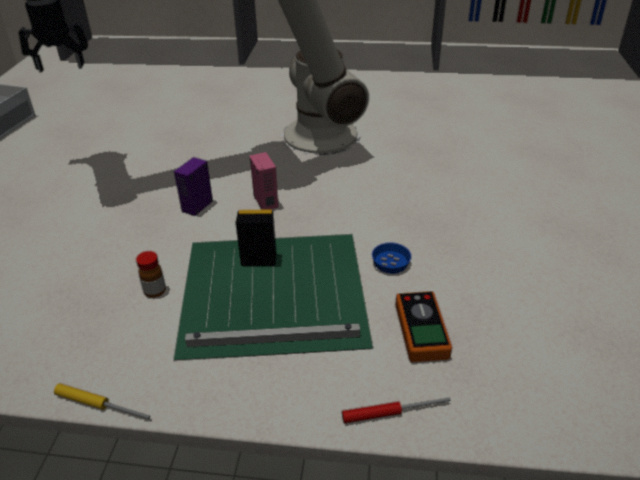

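View pics/top0.png

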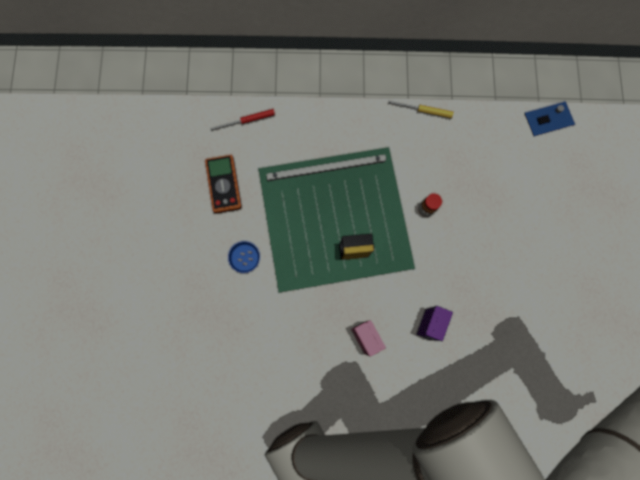

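The black box is at top (357,245) and scene (257,238), with its yellow strip on the robot side, away from the bar. The pink box at top (370,338) and the purple box at (436,323) are look-alikes by colour and stand off the mat. The jar is at (431,204), the dish at (244,257) and the meter at (223,184). The black box is the only one that fits, so I'll measure it and confirm in a crop.

```bash
cat > m.py <<'E'
from h import *
def big(m): return max(cv2.findContours(m.astype(np.uint8),cv2.RETR_EXTERNAL,cv2.CHAIN_APPROX_NONE)[0],key=cv2.contourArea)
def fixture(im):
    h=cv2.cvtColor(im,cv2.COLOR_RGB2HSV)
    g=cv2.inRange(h,(60,80,30),(90,255,160));g[:,:255]=0;g[:,420:]=0
    q=cast('top',cv2.boxPoints(cv2.minAreaRect(big(g))),3)
    return q
E
python3 - <<'E'
from m import *
im=cv2.cvtColor(cv2.imread('pics/top0.png'),cv2.COLOR_BGR2RGB)
q=fixture(im);print('mat',np.round(q,1),np.round(q.mean(0),1),[round(np.linalg.norm(q[i]-q[i-1])) for i in range(4)])
h=cv2.cvtColor(im,cv2.COLOR_RGB2HSV)
y=cv2.inRange(h,(18,120,90),(35,255,255));y[:220]=0;y[280:]=0;y[:,:330]=0;y[:,390:]=0
r=cv2.boxPoints(cv2.minAreaRect(big(y)));print('strip px',r);p=cast('top',r,113);print(np.round(p,1))
# black (value low) top face
k=(h[:,:,2]<60).astype(np.uint8);k[:225]=0;k[270:]=0;k[:,:330]=0;k[:,380:]=0
r=cv2.boxPoints(cv2.minAreaRect(big(k)));print('black px',r);print(np.round(cast('top',r,113),1))
b=((h[:,:,1]<60)&(h[:,:,2]>110)).astype(np.uint8);b[:150]=0;b[185:]=0;b[:,:264]=0;b[:,390:]=0
r=cv2.boxPoints(cv2.minAreaRect(big(b)));print('bar px',r);print(np.round(cast('top',r,23),1))
for n,px in(('jar',(432,202)),('dish',(244,257)),('meter',(223,184)),('pink',(367,332)),('purple',(439,320))):
    print(n,np.round(cast('top',[px],{'jar':85,'dish':20,'meter':40}.get(n,100)),0))
cv2.imwrite('pics/crop.png',cv2.resize(cv2.imread('pics/top0.png')[140:300,250:450],None,fx=4,fy=3.75,interpolation=2)[:600,:800])
s=cv2.imread('pics/scene0.png')
yb=cv2.inRange(cv2.cvtColor(s,cv2.COLOR_BGR2HSV),(18,120,90),(35,255,255));yb[:200]=0;yb[225:]=0;yb[:,:220]=0;yb[:,300:]=0
r=cv2.boxPoints(cv2.minAreaRect(big(yb)));print('scene strip',r);print(np.round(cast('scene',r,113),1))
E
```

```text
mat [[ 748.5  172.6    3. ]
 [ 813.4 -168.2    3. ]
 [ 500.1 -211.4    3. ]
 [ 442.3  114.9    3. ]] [626.1 -23.    3. ] [312, 347, 316, 331]
strip px [[343.72278 247.22774]
 [372.63367 244.33665]
 [373.25745 250.57426]
 [344.34656 253.46535]]
[[531.7 -33.1 113. ]
 [539.1 -98.1 113. ]
 [524.9 -99.3 113. ]
 [517.6 -34.4 113. ]]
black px [[333.3     235.89996]
 [372.3     232.89996]
 [374.1588  257.06467]
 [335.1588  260.06467]]
[[ 557.3   -9.7  113. ]
 [ 565.3  -97.6  113. ]
 [ 510.2 -101.1  113. ]
 [ 502.5  -13.9  113. ]]
bar px [[264. 150.]
 [366. 150.]
 [366. 166.]
 [264. 166.]]
[[791.9 158.9  23. ]
 [795.8 -96.9  23. ]
 [753.7 -96.4  23. ]
 [750.  157.7  23. ]]
jar [[ 647. -243.   85.]]
dish [[521. 200.  20.]]
meter [[697. 255.  40.]]
pink [[345. -85. 100.]]
purple [[ 373. -245.  100.]]
scene strip [[238.90274 210.05487]
 [270.9227  208.45389]
 [271.10724 212.14465]
 [239.08728 213.74564]]
[[524.  -96.  113. ]
 [512.7 -34.9 113. ]
 [524.8 -32.2 113. ]
 [536.  -92.9 113. ]]
```

View pics/crop.png

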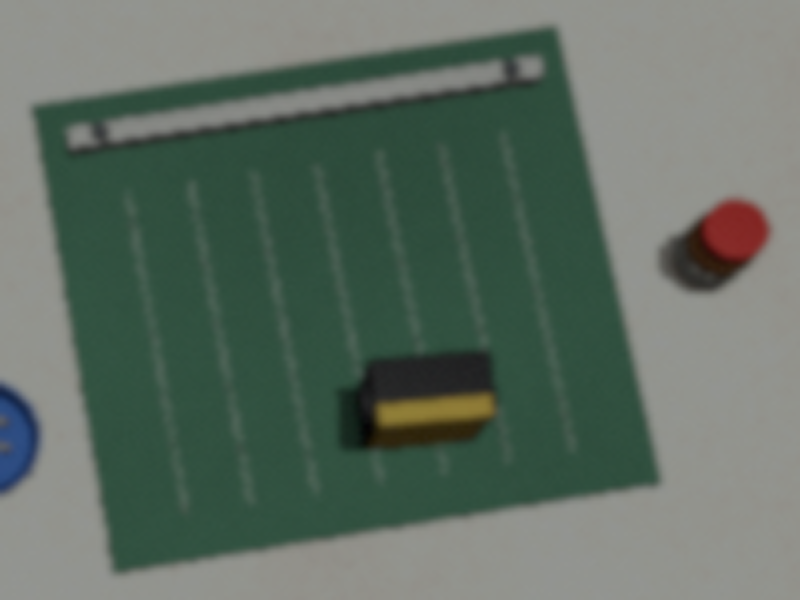

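The crop confirms it: black box with its yellow cover lip at crop (435,410) on the side away from the bar, and a bar front edge running from crop (67,146) to (545,78). The strip heights agree across the two views: the cover face is at about (520,-66) and pushes at a heading of about 8-10°. I'll move behind it now.

```bash
python3 -m pendant '[[0,0,0,0,0,7,-0.3],[-0.03,0.037,0,0,0,0,-0.3],[-0.03,0.037,0,0,0,0,-0.3],[-0.03,0.037,0,0,0,0,-0.3],[-0.03,0.037,0,0,0,0,-0.3],[-0.03,0.037,0,0,0,0,-0.3],[-0.03,0.037,0,0,0,0,-0.3],[-0.03,0.037,0,0,0,0,-0.3],[-0.03,0.037,0,0,0,0,-0.3],[-0.03,0.037,0,0,0,0,-0.3],[-0.03,0.037,0,0,0,0,-0.3],[-0.03,0.037,0,0,0,0,-0.3]]'
cat > go.py <<'E'
import sys
from h import *
from scipy.spatial.transform import Rotation as R
s=observe();q=s['ee_rot'];r=R.from_quat([q[1],q[2],q[3],q[0]])
print(s['time_s'],np.round(s['ee_pos'],1),'width',s['width'],'F',np.round(s['wrist_force'],1))
print('yaw of push (-x tool)',np.degrees(np.arctan2(*-r.as_matrix()[[1,0],0])))
if len(sys.argv)>3: print('tool shift',np.round(r.inv().apply(np.array(sys.argv[1:4],float)-s['ee_pos']),1))
E
python3 go.py 481 -72 88
python3 - <<'E'
from h import *
p=cast('top',[(266.75,178.9),(386.25,160.8)],23);print(p,np.linalg.norm(p[0]-p[1]),np.degrees(np.arctan2(p[1,0]-p[0,0],p[0,1]-p[1,1])))
E
```

```text
time_s: 1.3
ee_pos: [435.2, -144.1, 231.3]
ee_rot: [-0.0, -0.08, 0.997, 0.0]
wrist_force: [0.9, -0.2, -0.3]
width: 29.9
gripper_force: 0.0
1.3 [ 435.2 -144.1  231.3] width 29.889703657343265 F [ 0.9 -0.2 -0.3]
yaw of push (-x tool) 9.159313022015676
tool shift [-56.7  63.9 143.3]
[[ 716.63887999  150.00163923   23.        ]
 [ 768.15641627 -147.37606739   23.        ]] 301.8071518968417 9.828339031544996
```

The bar measures 302 mm against the stated 300 mm, at a heading of 9.8°. Next I descend behind the cover.

```bash
python3 -m pendant '[[-0.028,0.032,0,0,0,0,-0.3],[-0.028,0.032,0,0,0,0,-0.3],[0,0,0.048,0,0,0,-0.3],[0,0,0.048,0,0,0,-0.3],[0,0,0.047,0,0,0,-0.3],[0,0,0,0,0,0,-0.3],[0,0,0,0,0,0,-0.3]]'
python3 go.py 481 -72 88; python3 -c "
from h import *
a=cv2.imread('x') if 0 else save('top','t1.png');b=save('scene','s1.png')
c=np.hstack([cv2.resize(a[140:300,290:430],(400,457)),cv2.resize(b[130:330,170:345],(400,457))]);cv2.imwrite('pics/c1.png',c[:,:,::-1])"
```

```text
time_s: 2.0
ee_pos: [480.4, -74.2, 88.6]
ee_rot: [-0.001, -0.08, 0.997, -0.0]
wrist_force: [-0.1, 0.9, 0.2]
width: 29.7
gripper_force: 0.0
2.0 [480.4 -74.2  88.6] width 29.698761575803047 F [-0.1  0.9  0.2]
yaw of push (-x tool) 9.189281890240228
tool shift [-1.   2.   0.6]
```

View pics/c1.png

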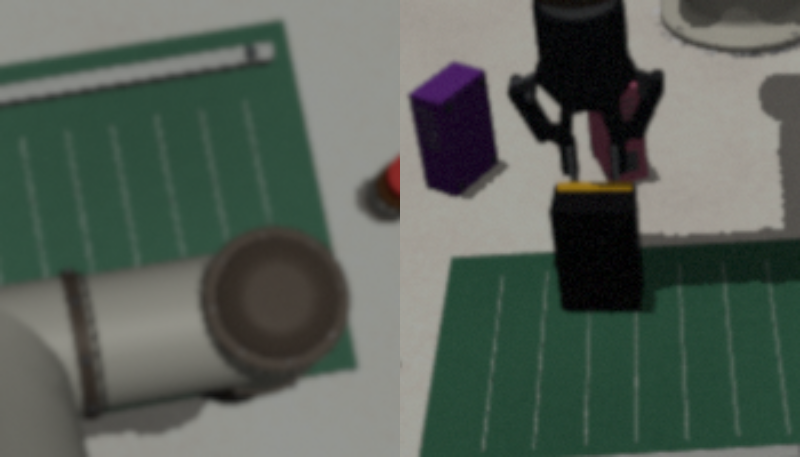

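The scene view (right half) shows the fingers at crop x 570–620, centred behind the box's yellow strip (557–635). The top view is hidden by the arm. I'll push at a steady pace.

```bash
python3 -m pendant '[[-0.01,0,0,0,0,0,-0.3],[-0.01,0,0,0,0,0,-0.3],[-0.006,0,0,0,0,0,-0.3],[-0.006,0,0,0,0,0,-0.3],[-0.006,0,0,0,0,0,-0.3],[-0.006,0,0,0,0,0,-0.3],[-0.006,0,0,0,0,0,-0.3]]'
python3 -m pendant '[[-0.006,0,0,0,0,0,-0.3],[-0.006,0,0,0,0,0,-0.3],[-0.006,0,0,0,0,0,-0.3]]'; python3 -c "
from h import *
b=save('scene','s2.png')
cv2.imwrite('pics/c2.png',cv2.resize(b[130:370,150:400],(600,576))[:,:,::-1])"
```

```text
time_s: 2.8
ee_pos: [529.9, -66.0, 88.2]
ee_rot: [-0.0, -0.08, 0.997, -0.0]
wrist_force: [-0.0, -0.1, 0.3]
width: 30.0
gripper_force: 0.3
time_s: 3.1
ee_pos: [547.8, -63.0, 88.3]
ee_rot: [0.0, -0.08, 0.997, 0.0]
wrist_force: [0.5, 0.6, 0.5]
width: 29.7
gripper_force: 0.0
```

View pics/c2.png

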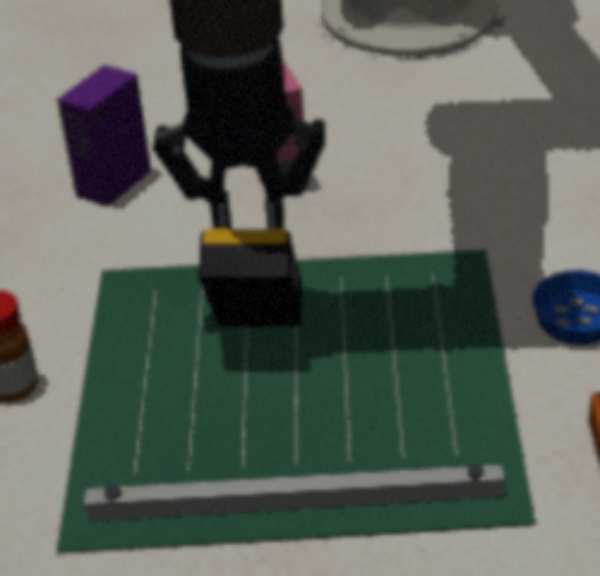

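The box is leaning and still square, with its bottom edge at crop (255,322) holding in place. I'll push a little more, then wait.

```bash
python3 -m pendant '[[-0.006,0,0,0,0,0,-0.3],[-0.006,0,0,0,0,0,-0.3],[-0.005,0,0,0,0,0,-0.3],[-0.003,0,0,0,0,0,-0.3],[0,0,0,0,0,0,-0.3],[0,0,0,0,0,0,-0.3],[0,0,0,0,0,0,-0.3],[0,0,0,0,0,0,-0.3],[0,0,0,0,0,0,-0.3],[0,0,0,0,0,0,-0.3]]'; python3 -c "
from h import *
b=save('scene','s3.png')
cv2.imwrite('pics/c3.png',cv2.resize(b[130:370,150:400],(600,576))[:,:,::-1])"
```

```text
time_s: 4.15
ee_pos: [566.9, -60.0, 88.4]
ee_rot: [0.0, -0.08, 0.997, 0.0]
wrist_force: [-0.4, 0.9, 0.3]
width: 29.9
gripper_force: 0.0
```

View pics/c3.png

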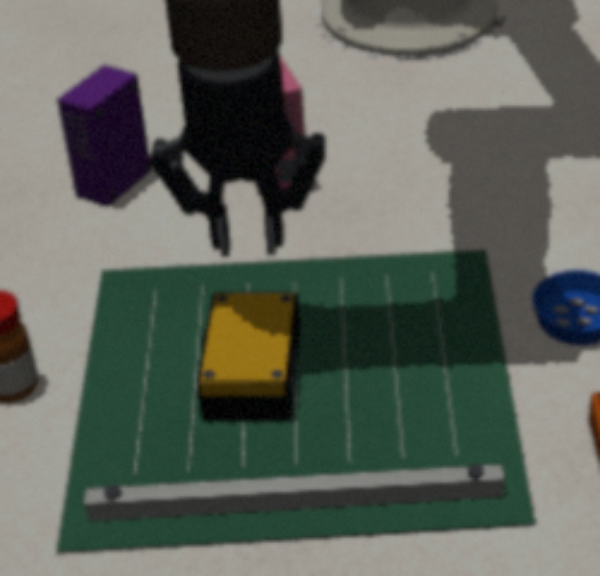

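The box lies on its back with the yellow cover up. Its corners are near crop (213,292), (298,292), (290,395), (202,390), and it is clear of the bar. I'll measure the cover at z=43.

```bash
cat > meas.py <<'E'
import sys
from m import *
b=snapshot('scene')
y=cv2.inRange(cv2.cvtColor(b,cv2.COLOR_RGB2HSV),(15,120,40),(35,255,255));y[:230]=0;y[370:]=0;y[:,:200]=0;y[:,320:]=0
y=cv2.morphologyEx(y,cv2.MORPH_CLOSE,np.ones((7,7)))
c=big(y);P=cast('scene',c.reshape(-1,2),43)[:,:2].astype(np.float32)
# cover face + 12 mm end lip project together: fit the sides in a metric plane
rc=cv2.minAreaRect(P);print(rc);print(np.round(cv2.boxPoints(rc),1))
# bar edge and centre in mat frame
th=np.radians(9.83);ex=np.array([np.cos(th),np.sin(th)]);ey=np.array([-ex[1],ex[0]]);f=np.array([742.4,1.3])
q=np.c_[(P-f)@ex,(P-f)@ey];print('mat frame rel stop: x',q[:,0].min(),q[:,0].max(),'y',q[:,1].min(),q[:,1].max())
mid=(q[:,0]>np.percentile(q[:,0],20))&(q[:,0]<np.percentile(q[:,0],70))
for s in(1,-1):
    k=mid&((q[:,1]-np.median(q[:,1]))*s>20);a=np.polyfit(q[k,0],q[k,1],1);print('side yaw',np.degrees(np.arctan(a[0])),'y',q[k,1].mean())
E
python3 meas.py
```

```text
((622.646484375, -53.59538269042969), (118.9094467163086, 68.07709503173828), 6.0458760261535645)
[[559.9 -26. ]
 [567.1 -93.7]
 [685.4 -81.2]
 [678.2 -13.5]]
mat frame rel stop: x -188.62668475714398 -66.07731990320794 y -68.94034200136632 1.7760451809632
side yaw -1.4049293403945644 y -0.8757098388297018
side yaw -3.531239948906794 y -66.28253940228045
```

The rear end is centred at about (564,-60) with yaw about 3° short of the bar's, and 66–76 mm to go. I'll back off, open a little, and lower behind the rear end.

```bash
python3 -m pendant '[[0.022,0,0,0,0,-0.6,0],[0.022,0,0,0,0,0,0],[0,0,0.036,0,0,0,0],[0,0,0.036,0,0,0,0],[0,0,0,0,0,0,0],[0,0,0,0,0,0,0]]'; python3 go.py 524.5 -66.5 16
```

```text
time_s: 4.85
ee_pos: [523.8, -67.3, 16.5]
ee_rot: [-0.0, -0.085, 0.996, -0.0]
wrist_force: [0.4, -0.1, 0.4]
width: 42.9
gripper_force: 0.0
4.85 [523.8 -67.3  16.5] width 42.868909260229884 F [ 0.4 -0.1  0.4]
yaw of push (-x tool) 9.78204554095722
tool shift [-0.8  0.6  0.5]
```

```bash
python3 -m pendant '[[-0.01,0,0,0,0,0,0],[-0.01,0,0,0,0,0,0],[-0.008,0,0,0,0,0,0],[-0.008,0,0,0,0,0,0],[-0.008,0,0,0,0,0,0],[-0.008,0,0,0,0,0,0],[-0.008,0,0,0,0,0,0],[-0.008,0,0,0,0,0,0],[-0.008,0,0,0,0,0,0],[-0.005,0,0,0,0,0,0],[0,0,0,0,0,0,0]]'; python3 meas.py
```

```text
time_s: 5.95
ee_pos: [605.3, -53.1, 16.2]
ee_rot: [0.002, -0.085, 0.996, 0.0]
wrist_force: [-0.9, 0.6, -0.4]
width: 42.8
gripper_force: 0.2
((673.943603515625, -41.60914611816406), (121.1531753540039, 67.4415512084961), 9.954178810119629)
[[608.4 -18.9]
 [620.1 -85.3]
 [739.4 -64.4]
 [727.8   2.1]]
mat frame rel stop: x -135.286028405822 -14.146944181450639 y -64.36905834980816 3.215554672170065
side yaw 1.7749382812172008 y 2.1845295957278847
side yaw -0.06737724516926046 y -63.46765306123788
```

The box has squared up (yaw within about 1° of the bar) with about 23 mm left. I'll continue slowly and watch the force.

```bash
python3 -m pendant '[[-0.006,0,0,0,0,0,0],[-0.006,0,0,0,0,0,0],[-0.006,0,0,0,0,0,0],[-0.001,0,0,0,0,0,0],[0,0,0,0,0,0,0]]'
for i in 1; do python3 -m pendant '[[-0.002,0,0,0,0,0,0],[0,0,0,0,0,0,0]]'; done; python3 -m pendant '[[-0.001,0,0,0,0,0,0],[0,0,0,0,0,0,0]]'
```

```text
time_s: 6.5
ee_pos: [623.2, -50.0, 16.3]
ee_rot: [0.001, -0.085, 0.996, 0.0]
wrist_force: [0.3, 0.1, -1.3]
width: 42.7
gripper_force: 0.2
time_s: 6.7
ee_pos: [623.6, -50.0, 16.3]
ee_rot: [-0.001, -0.085, 0.996, -0.0]
wrist_force: [-2.9, -0.4, 1.6]
width: 43.3
gripper_force: 1.7
time_s: 6.9
ee_pos: [624.9, -49.8, 16.3]
ee_rot: [-0.0, -0.085, 0.996, 0.0]
wrist_force: [-3.0, -0.4, 1.3]
width: 42.8
gripper_force: 1.8
```

```bash
python3 -m pendant '[[-0.001,0,0,0,0,0,0],[0,0,0,0,0,0,0]]'; python3 -m pendant '[[-0.001,0,0,0,0,0,0],[0,0,0,0,0,0,0]]'; python3 meas.py
```

```text
time_s: 7.1
ee_pos: [626.2, -49.6, 16.3]
ee_rot: [0.0, -0.085, 0.996, 0.0]
wrist_force: [-2.2, -1.2, 0.8]
width: 43.0
gripper_force: 1.7
time_s: 7.3
ee_pos: [627.2, -49.4, 16.3]
ee_rot: [0.0, -0.085, 0.996, -0.0]
wrist_force: [-3.3, -0.5, 1.5]
width: 42.6
gripper_force: 1.6
((695.9110107421875, -37.94401931762695), (120.76914978027344, 67.79586029052734), 10.07281494140625)
[[630.5 -15.1]
 [642.4 -81.9]
 [761.3 -60.8]
 [749.4   6. ]]
mat frame rel stop: x -112.75696441417304 7.842322396313508 y -64.78114254898462 3.26330048395308
side yaw 0.964783929943841 y 2.0581120240758164
side yaw 0.045883338988854466 y -63.80733077019344
```

```bash
for i in 1; do python3 -m pendant '[[-0.001,0,0,0,0,0,0],[0,0,0,0,0,0,0]]'; python3 -m pendant '[[-0.001,0,0,0,0,0,0],[0,0,0,0,0,0,0]]';python3 -m pendant '[[-0.001,0,0,0,0,0,0],[0,0,0,0,0,0,0]]'; done | grep -E 'force|pos'
```

```text
ee_pos: [628.2, -49.2, 16.3]
wrist_force: [-3.8, -0.3, 1.9]
gripper_force: 1.6
ee_pos: [629.2, -49.0, 16.3]
wrist_force: [-2.6, -0.6, 2.3]
gripper_force: 1.6
ee_pos: [629.4, -49.0, 16.3]
wrist_force: [-5.3, -0.6, 2.8]
gripper_force: 2.5
```

```bash
for i in 1; do python3 -m pendant '[[-0.001,0,0,0,0,0,0],[0,0,0,0,0,0,0]]'; python3 -m pendant '[[-0.001,0,0,0,0,0,0],[0,0,0,0,0,0,0],[0,0,0,0,0,0,0]]'; done | grep -E 'force|pos'; python3 meas.py
```

```text
ee_pos: [629.4, -49.0, 16.3]
wrist_force: [-7.3, -1.0, 4.9]
gripper_force: 3.5
ee_pos: [629.4, -49.0, 16.3]
wrist_force: [-8.8, -1.0, 6.0]
gripper_force: 4.5
((698.3540649414062, -37.48252487182617), (120.30797576904297, 67.68885040283203), 10.19268798828125)
[[633.2 -14.8]
 [645.1 -81.4]
 [763.5 -60.1]
 [751.6   6.5]]
mat frame rel stop: x -109.97524604907541 10.16920546177429 y -64.78114254898462 3.3106171712910606
side yaw 2.0769112682571444 y 1.7354128347131337
side yaw 0.1451017992324786 y -63.75020629014434
```

The TCP has stopped moving while the force climbs, and the rear edge is 110 mm from the bar face, so the leading end is flush. I'll back off and check.

```bash
python3 -m pendant '[[0.004,0,0,0,0,0,0],[0.01,0,0,0,0,0,0],[0.03,0,0,0,0,0,0],[0.03,0,0,0,0,0,0],[0,0,-0.05,0,0,0,0],[0,0,-0.05,0,0,0,0],[0.02,-0.04,-0.02,0,0,0,0],[0.02,-0.04,0,0,0,0,0],[0.02,-0.04,0,0,0,0,0],[0.02,-0.04,0,0,0,0,0],[0,0,0,0,0,0,0]]'; python3 meas.py; python3 -c "
from h import *
a=save('top','t4.png');b=save('scene','s4.png')
c=np.hstack([cv2.resize(a[140:300,250:450],(400,320)),cv2.resize(b[190:370,150:375],(400,320))]);cv2.imwrite('pics/c4.png',c[:,:,::-1])"
```

```text
time_s: 9.6
ee_pos: [506.3, -236.2, 136.6]
ee_rot: [0.001, -0.082, 0.997, -0.0]
wrist_force: [0.5, -0.1, -0.6]
width: 42.9
gripper_force: 0.0
((698.0469970703125, -37.60004425048828), (120.55341339111328, 67.69174194335938), 10.320639610290527)
[[632.7 -15.1]
 [644.8 -81.7]
 [763.4 -60.1]
 [751.3   6.5]]
mat frame rel stop: x -110.62081925260597 10.061930664101418 y -64.56308447458429 3.2870077110827203
side yaw -0.7695877156777106 y 2.250546697795401
side yaw -1.2499703315203625 y -63.23140712489596
```

View pics/c4.png

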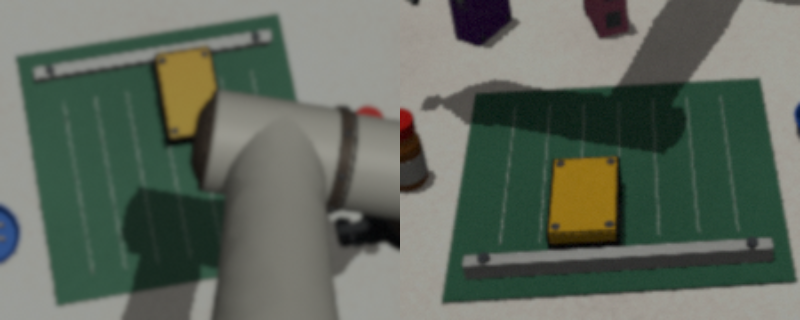

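Both views show the cover up and the box square with its end against the bar (top crop (183,52), scene crop (584,243)). The jar and dish are in place and the gripper is clear.

```bash
python3 -c "
from bench import *
print(finish_job())"
```

```text
the job is handed in; nothing more can be done
None
```

I tipped the power supply onto its back and pushed it flush and square against the stop bar, cover up. I handed the job in at about 10 s with the gripper clear; `finish_job()` returned no verdict, and I didn't re-measure the jar, dish or meter afterwards.

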